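# Calibrate the bench balance and print the record

## Task

Calibrate the bench balance with its 200 g weight, the middle-sized of the three. Pressing one key at a time, right down, and counting the five keys from the left as you face the front: with the pan empty press zero (second), then calibrate (fourth), stand the weight upright in the middle of the pan, let go of it and press enter (fifth); then put the weight back upright in the compartment it came from, and only then press the print pedal right down to its stop and let it come up. Press no other key, set the weight down gently, do not knock the glass ring and leave the other weights, bottle, tube rack, dishes and jar where they are.

Things in the scene. Friction and masses are not known exactly. Their poses are not given: they have to be found in the camera images.
- balance: grey precision balance, 225 deep (x) x 195 wide (y), fixed; its front, with the keys, is at -x. Origin: centre of its footprint, z up. The key panel slopes 0.16 rad down to the front; below the display five identical white keys, 20 wide x 16 deep, 34 mm apart in one row, stand 6 mm proud. Behind the panel the top is flat, 66 mm high, and carries pan and glass ring
- key_zero (a joint): second of the five keys from the left as the robot faces the front: zero. Value 0 up, 0.005 m fully down at its stop; springs back. 1.5 N starts it, 5 N brings it to its stop; it counts as pressed from 3.5 mm
- key_cal (a joint): fourth of the five keys from the left as the robot faces the front: calibrate. Value 0 up, 0.005 m fully down at its stop; springs back. 1.5 N starts it, 5 N brings it to its stop; it counts as pressed from 3.5 mm
- key_enter (a joint): fifth (rightmost) of the five keys from the left as the robot faces the front: enter. Value 0 up, 0.005 m fully down at its stop; springs back. 1.5 N starts it, 5 N brings it to its stop; it counts as pressed from 3.5 mm
- key_power (a joint): first (leftmost) of the five keys from the left as the robot faces the front: power, not to be pressed. Value 0 up, 0.005 m fully down at its stop; springs back. 1.5 N starts it, 5 N brings it to its stop; it counts as pressed from 3.5 mm
- key_mode (a joint): third (middle) of the five keys from the left as the robot faces the front: mode, not to be pressed. Value 0 up, 0.005 m fully down at its stop; springs back. 1.5 N starts it, 5 N brings it to its stop; it counts as pressed from 3.5 mm
- key_zero_top (a point): centre of the zero (second) key's top face at rest height; moves with the key. z points out of the sloping panel (the key is pressed along -z), y along the key row to the left
- key_cal_top (a point): centre of the calibrate (fourth) key's top face at rest height; moves with the key. z points out of the sloping panel (the key is pressed along -z), y along the key row to the left
- key_enter_top (a point): centre of the enter (fifth) key's top face at rest height; moves with the key. z points out of the sloping panel (the key is pressed along -z), y along the key row to the left
- pan: round steel pan of the balance, 116 mm across, 3 mm thick, rigid; its top is 73 mm above the bench. Origin: centre of its underside, z up
- pan_center (a point): centre of the pan's top face
- shield: clear glass draught ring with a grey rim standing round the pan, open at the top: inside 133 mm across, outside 140 mm, its rim 120 mm above the bench (47 mm above the pan's top). Fixed, fragile. Origin: centre of its underside
- case: wooden weight case without lid, 66 (x) x 166 (y) x 20 mm high, fixed: three compartments in a row along its y, each 48 mm (y) by 56 mm (x), centres at y = -54, 0 and +54 mm, walls 5 mm thick, inner floor 5 mm above the bench. One weight stands in each. On either side of the balance, the pedal on the other. Origin: centre of its underside, z up
- weight_200: the 200 g weight, the middle one in size of three steel weights: upright cylinder 28 mm across with a 25 mm knob on a 16 mm neck, 46 mm high in all. Origin: centre of its underside, z up. Which compartment it stands in varies; in that compartment it is within 4 mm of the centre
- weight_100: the small weight, 22 mm across, 37 mm high; leave alone. Origin: centre of its underside
- weight_500: the large weight, 38 mm across, 62 mm high; leave alone. Origin: centre of its underside
- footswitch: print pedal standing on the bench, fixed: dark steel base 110 (x) x 78 mm (y) with a bright ribbed treadle; the treadle's free end points to the base's -x. Origin: centre of its underside, z up
- pedal (a joint): the treadle's angle, 92 long x 62 mm wide, hinged at its far (+x) end: 0 up (sloping 0.17 rad up to the free end), 0.15 rad down at its stop; springs up. Pressed at the toe point it takes about 3 N to start and 7.5 N at the stop; the toe point moves 12 mm. It counts as down from 0.13
- pedal_toe (a point): point on the treadle's top face 14 mm from its free end, in the middle of its width: press here; moves with the treadle. z is the face's normal, x runs along it to the hinge
- bottle: clear saline bottle, 68 mm across, 150 mm high, loose, upright; leave alone. Origin: centre of its underside
- tube_rack: white rack 74 (x) x 112 mm (y) with five orange-capped tubes, 112 mm high, loose; leave alone. Origin: centre of its underside
- jar: brown glass jar with a white lid, 52 mm across, 72 mm high, loose; leave alone. Origin: centre of its underside
- dishes: stack of three clear dishes, 92 mm across, 43 mm high, loose; leave alone. Origin: centre of its underside
Mind the look-alikes: they are no part of the job. Of the things like the case, leave any that is pink; of the rest the larger one is meant.

How it is judged (in metres and radians):
On the way, in this order (a step that is already met when the one before it is completed fails the run):
1. the zero key (second from the left) is pressed right down, alone (value of joint key_zero above 0.0035 m and value of joint each of key_power, key_mode, key_cal, key_enter below 0.0015 m), for 0.05 s.
2. the calibrate key (fourth) is pressed right down, alone (value of joint key_cal above 0.0035 m and value of joint each of key_power, key_zero, key_mode, key_enter below 0.0015 m), for 0.05 s.
3. the 200 g weight stands upright in the middle of the pan, let go of (horizontal distance between weight_200 and pan_center below 0.022 m and z of weight_200 in the frame of pan between 0 and 0.006 m and angle between weight_200's own z axis and vertical below 0.08 rad and contact force between weight_200 and the fingers below 0.1 N and linear speed of weight_200 below 0.02 m/s), for 0.2 s.
4. the enter key (fifth) is pressed right down, alone, with the weight standing on the pan (horizontal distance between weight_200 and pan_center below 0.022 m and z of weight_200 in the frame of pan between 0 and 0.006 m and angle between weight_200's own z axis and vertical below 0.08 rad and value of joint key_enter above 0.0035 m and value of joint each of key_power, key_zero, key_mode, key_cal below 0.0015 m), for 0.05 s.
5. the 200 g weight stands upright in its own compartment again, let go of (distance of weight_200 from where it was at the start of the episode below 0.02 m and angle between weight_200's own z axis and vertical below 0.08 rad and z of weight_200 in the frame of case below 0.009 m and contact force between weight_200 and the fingers below 0.1 N and linear speed of weight_200 below 0.02 m/s), for 0.2 s.
6. the print pedal is pressed down to its stop (distance of weight_200 from where it was at the start of the episode below 0.02 m and angle between weight_200's own z axis and vertical below 0.08 rad and z of weight_200 in the frame of case below 0.009 m and value of joint pedal above 0.13 rad), for 0.1 s.
At the end, for the whole second after the job is handed in: The 200 g weight stands upright and still in its own compartment of the case, within 20 mm of where it started and tilted less than 0.08 rad; all five keys are up (under 1.5 mm) and the pedal is up (under 0.03 rad) (distance of weight_200 from where it was at the start of the episode below 0.02 m and angle between weight_200's own z axis and vertical below 0.08 rad and z of weight_200 in the frame of case below 0.009 m and linear speed of weight_200 below 0.02 m/s and value of joint each of key_power, key_zero, key_mode, key_cal, key_enter below 0.0015 m and value of joint pedal below 0.03 rad); the robot touches nothing.
It fails at once if the power or mode key (first or third) is pressed, or two keys are down at once (value of joint any of key_power, key_mode above 0.002 m or (value of joint each of key_zero, key_cal above 0.0015 m or value of joint each of key_zero, key_enter above 0.0015 m or value of joint each of key_cal, key_enter above 0.0015 m)).
It fails at once if zero, calibrate or the print pedal is pressed while the 200 g weight is out of its place in the case, or enter while it is not standing on the pan ((value of joint key_zero above 0.0025 m and distance of weight_200 from where it was at the start of the episode above 0.02 m) or (value of joint key_cal above 0.0025 m and distance of weight_200 from where it was at the start of the episode above 0.02 m) or (value of joint key_enter above 0.0025 m and not (horizontal distance between weight_200 and pan_center below 0.022 m and z of weight_200 in the frame of pan between 0 and 0.006 m and angle between weight_200's own z axis and vertical below 0.08 rad)) or (value of joint pedal above 0.06 rad and distance of weight_200 from where it was at the start of the episode above 0.02 m)).
It fails at once if the pan is thumped (more than 40 N) or the glass ring knocked (more than 6 N) (contact force between pan and anything else above 40 N or contact force between shield and anything else above 6 N).
It fails at once if another weight is shifted more than 12 mm (distance of any of weight_100, weight_500 from where it was at the start of the episode above 0.012 m).
It fails at once if the bottle, tube rack, dishes or jar are shifted more than 20 mm or tipped ((distance of any of bottle, tube_rack, dishes, jar from where it was at the start of the episode above 0.02 m or angle between any of bottle, tube_rack, dishes, jar's own z axis and vertical above 0.2 rad)).
It also fails if it takes over 72 s, if anything falls off the work surface, if the arm or the gripper's body presses on something with over 40 N, if the wrist force passes 120 N, or if a joint passes its speed limit or range.

## Robot

A 6-joint arm with a two-finger parallel gripper is mounted at the origin on the work surface. World frame = base frame: x ahead of the robot, y to its left, z up, the work surface at z = 0. Lengths are in mm, angles in rad, forces in N, time in s.
With the tool pointing down it reaches from about 350 to 775 mm from the base axis. Payload 7.3 kg.
Tool frame: the origin (TCP) lies midway between the tips of the shut fingers; the grasp point (between the pads) lies 19 mm behind it; z points along the fingers, y is the line along which they close (so a half turn about z gives the same grasp; the last joint's range is limited). The gripper opens to 92 mm and grips with 3 to 60 N. Pads are 19 mm wide; open, the fingers measure 130 mm over their backs; the gripper's body (75 mm by 190 mm) begins 47 mm behind the grasp point.
Start: joints at [-1.323, 0.342, 1.524, -0, 1.275, -0.146], TCP at [201.466, -484.826, 226.741] pointing down, gripper open.
Joint ranges: [-2.53, 2.53], [-0.77, 2.02], [0.04, 2.7], [-1, 4.14], [0.28, 2.66], [-3.11, 3.11]. Speed limits (rad/s): [2.57, 2.57, 3.14, 3.14, 3.14, 3.14].

## Interface

Orientations are given as [roll, pitch, yaw] about the fixed x, y, z axes, in that order (R = Rz(yaw) Ry(pitch) Rx(roll)).
In Python, from plant import bot gives the robot as it stands.
- The arm moves only by the tool servo_tool, never from a script. Its argument "deltas" is a list of rows, each a list of 2 entries, a list of its own where there are three numbers: the shift along the tool's x, y, z in m, then the turn, a rotation vector about the tool's x, y, z in degrees. A call has 1 to 20 rows; each row shifts and turns the commanded pose from where the row before left it, along the tool's axes as they then stand; what a row does not reach is not made up. A row lasts 1/8 s, in which the tool goes at most 62.5 mm and 10.7 degrees, less where a joint would pass 70% of its speed; a pose out of reach is approached as far as the arm can. A call with a gripper value outside its range is refused whole. "fingers" is the opening, from 0 (shut) to 1 (fully open), set as the call begins (left out, the last holds). The fingers move at their own pace and stop on an object; the grip force is fixed at half the most. Time passes only in rows, so rows that do not move let the fingers close. It gives the time, the measured TCP pose, the force, the opening and the grip force at its end, in the units of the state.
- bot.get_obs(): the state, without advancing time (a new reading comes with each control period).
- bot.capture(name): name is "scene" or "top" or "wrist"; returns the picture (384x512x3 uint8, red, green, blue); there is no depth.
- bot.camera_model(name): a dict with "mtx" (3x3 intrinsics, pixels), "xyz" and "rotation" of the camera in the world. Camera axes: x right, y down, z forward; pixel columns grow to the right and rows downward; lengths in mm; the calibration is good to about 2 mm. A picture is of the moment at which its call begins: read the wrist's pose just before it. camera_model takes no time and is no camera call; for the wrist camera it gives the pose at the moment of the call.
- bot.close_job(): hands the job in; it is judged then, once.
The state is a dict: "time": time; "joint_positions": joint angles; "dq": joint speeds; "tau": joint torques, N m; "tool_pos": TCP position; "tcp_rot": TCP orientation; "contact_force": force on the tool from outside, world axes, zero at the start; "moment": the same for the moment, N m; "grip_width": finger opening in mm; "finger_force": force on a finger pad.
Only numpy, scipy, OpenCV 4.12 (cv2) and the standard library are available. Lean on these libraries where they do the work, as an engineer would, in place of code of your own. Each camera call takes 0.05 s, during which the arm holds its last target. There are 200 camera calls.

## Working session

There is one attempt and no reset: what is moved stays moved. The work goes in short steps, Python scripts to look and compute and a tool call to move; the robot and the scene stay as the last step left them, time stands still between calls to the robot, and variables do not carry over. Pictures are saved under pics/ and viewed, at most 10 in all, crops included, and the job is handed in when it is done.

Besides the shell and the picture viewer there is one more tool, called after "Request:" as a command line: name --argument value ..., lists and objects as JSON in quotes. servo_tool: Moves the arm, as the interface text tells. Its arguments: {"type":"object","properties":{"deltas":{"type":"array"},"fingers":{"type":"number"}},"required":["deltas"]}

```bash
mkdir -p pics; python3 - <<'E'
from plant import bot
import cv2
for n in("scene","top"):
    im=bot.capture(n); cv2.imwrite(f"pics/{n}0.png",im[:,:,::-1])
    m=bot.camera_model(n); print(n,m)
o=bot.get_obs(); print(o)
E
```

```text
scene {'mtx': array([[423.19987281,   0.        , 254.53397427],
       [  0.        , 423.19987281, 194.5936448 ],
       [  0.        ,   0.        ,   1.        ]]), 'xyz': array([1126.67780794,  161.33840328, 1023.59791508]), 'rotation': array([-2.57109019,  0.00368329,  1.713551  ])}
top {'mtx': array([[484.15296384,   0.        , 253.54511023],
       [  0.        , 484.15296384, 186.12406613],
       [  0.        ,   0.        ,   1.        ]]), 'xyz': array([ 353.09723822,   64.55558189, 1296.1231179 ]), 'rotation': array([-2.99681077, -0.00912486, -1.56588426])}
{'time': 0.1, 'joint_positions': array([-1.32298352e+00,  3.42659728e-01,  1.52490248e+00, -4.02849953e-07,
        1.27539527e+00, -1.46009342e-01]), 'dq': array([-0.00014131, -0.00062589, -0.00204558, -0.00043435, -0.00105242,
       -0.00183302]), 'tau': array([ 2.07815472e-03, -4.32004666e+01, -2.44695532e+01,  7.18344259e-02,
        5.25776634e-02, -4.29837269e-05]), 'tool_pos': array([ 201.38178464, -484.45825323,  226.11762524]), 'tcp_rot': array([-3.14024229e+00, -1.98189254e-04,  3.93822131e-01]), 'contact_force': array([-0.08707572, -0.31700848,  0.0499627 ]), 'moment': array([ 0.01074485, -0.04419265,  0.00325335]), 'finger_force': 0.0, 'grip_width': 91.84073921043492}
```

View pics/top0.png

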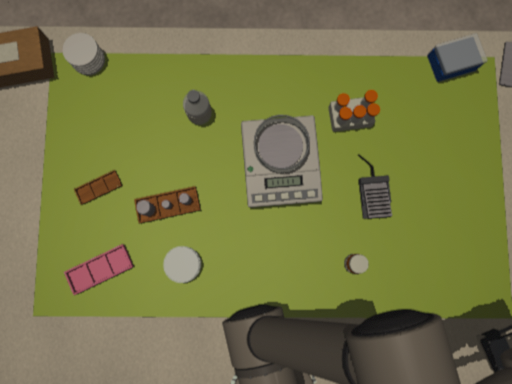

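View pics/scene0.png

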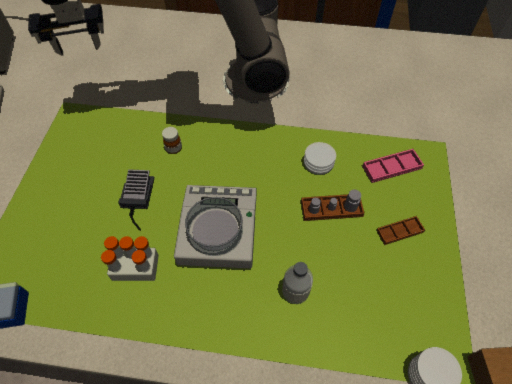

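The top view shows the work area, with image left being +y:
- **Case candidates:** brown case with weights (168,205), smaller empty brown one (98,187), pink one (100,269). I choose the first.
- **Weight candidates:** (147,207) large, (166,204) small, (185,199) middle-sized. I choose (185,199), in the -y compartment.
- **Keys:** in a row at y≈197, columns 257 to 313.
- **Pedal:** at (376,197).

```bash
cat > h.py <<'E'
import numpy as np, cv2
from scipy.spatial.transform import Rotation as R
from plant import bot
def ray(m,px):
    p=np.atleast_2d(np.array(px,float)); d=np.c_[p,np.ones(len(p))]@np.linalg.inv(m["mtx"]).T
    return d@R.from_euler('xyz',m["rotation"]).as_matrix().T
def plane(m,px,z):
    d=ray(m,px); return m["xyz"]+d*((z-m["xyz"][2])/d[:,2])[:,None]
def proj(m,P):
    c=(np.atleast_2d(P)-m["xyz"])@R.from_euler('xyz',m["rotation"]).as_matrix(); c=c@m["mtx"].T; return c[:,:2]/c[:,2:]
def blobs(mask,amin):
    n,l,s,c=cv2.connectedComponentsWithStats(mask.astype(np.uint8)); return [(c[i],s[i]) for i in range(1,n) if s[i][4]>amin]
E
python3 - <<'E'
from h import *
im=bot.capture("top"); m=bot.camera_model("top")
cv2.imwrite("pics/crop.png",cv2.resize(im[100:225,130:396,::-1],None,fx=3,fy=3,interpolation=cv2.INTER_CUBIC))
hsv=cv2.cvtColor(im,cv2.COLOR_RGB2HSV)
g=cv2.inRange(hsv,(30,100,40),(50,255,255))
br=cv2.inRange(hsv,(0,120,30),(15,255,170)); br[:, 230:]=0
br=cv2.morphologyEx(br,cv2.MORPH_CLOSE,np.ones((9,9)))
for c,s in blobs(br,100): print("brown",c,s)
obj=(g==0)
for c,s in blobs(obj,60):
    mk=np.zeros(g.shape,np.uint8); 
    print("obj",c.round(1),s,plane(m,[c],0).round(0)[0])
n,l=cv2.connectedComponents(obj.astype(np.uint8))
for nm,px,z in(("bal",(250,190),0),("case",(158,207),20),("ped",(376,197),0)):
    cn,_=cv2.findContours((l==l[px[1],px[0]]).astype(np.uint8),0,1)
    r=cv2.minAreaRect(cn[0]); print(nm,r,plane(m,cv2.boxPoints(r),z).round(0)[:,:2].tolist())
white=cv2.inRange(hsv,(0,0,150),(179,60,255))
for c,s in blobs(white[150:215,240:325],10): print("white",c+[240,150],s[4])
E
```

```text
brown [25.98779343 57.02676056] [   0   27   53   60 2130]
brown [ 97.88477952 187.13371266] [ 76 171  45  33 703]
brown [171.28772803 203.90630182] [ 135  187   65   36 1206]
obj [231.4 196.4] [    0     0   512   384 78227] [514. 113.   0.]
obj [196.9 107. ] [183  89  29  36 762] [762. 212.   0.]
obj [353.9 111. ] [ 329   89   52   43 1621] [ 755. -224.    0.]
obj [281.1 160.8] [ 241  115   82   93 6610] [612. -21.   0.]
obj [375.1 196.2] [ 359  162   33   57 1247] [ 517. -275.    0.]
obj [ 97.4 186.9] [ 74 170  48  35 867] [537. 475.   0.]
obj [166.6 204.2] [ 134  186   67   38 1648] [492. 287.   0.]
obj [ 98.  269.1] [  63  244   71   52 1828] [319. 462.   0.]
obj [181.8 264.1] [ 163  246   39   37 1151] [333. 242.   0.]
obj [356.1 263.4] [344 254  25  20 405] [ 337. -219.    0.]
bal ((281.1827697753906, 159.693115234375), (90.1043472290039, 75.48834991455078), 85.2363510131836) [[732.0, 92.0], [752.0, -116.0], [502.0, -133.0], [483.0, 70.0]]
case ((166.6756134033203, 204.31951904296875), (26.051448822021484, 64.18574523925781), 77.90524291992188) [[505.0, 374.0], [542.0, 209.0], [474.0, 193.0], [437.0, 357.0]]
ped ((374.46539306640625, 189.65347290039062), (56.51811218261719, 29.652109146118164), 84.2894058227539) [[608.0, -228.0], [616.0, -309.0], [462.0, -319.0], [454.0, -239.0]]
white [253.68846154 162.74230769] 260
white [309.93939394 164.04040404] 99
white [308.34615385 176.62820513] 78
white [255.25170068 185.52040816] 294
white [281.85714286 189.14285714] 14
white [310.58333333 193.16666667] 24
white [284.45833333 195.33333333] 24
white [297.45833333 194.33333333] 24
white [271.39130435 196.43478261] 23
white [258.39130435 197.43478261] 23
```

View pics/crop.png

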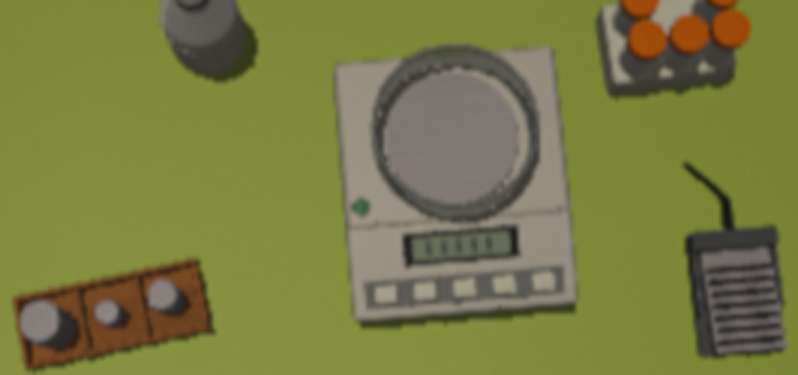

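The crop confirms it: the middle-sized weight's knob is at crop (165,293), in the case's -y compartment. The keys are at crop x = 385, 425, 463, 504 and 543, with y about 290. The pedal treadle is at crop (745,300).

```bash
cat >> h.py <<'E'
def tri(m1,p1,m2,p2):
    A=[];b=[]
    M=np.zeros((3,3));v=np.zeros(3)
    for m,p in((m1,p1),(m2,p2)):
        d=ray(m,p)[0];d/=np.linalg.norm(d);Q=np.eye(3)-np.outer(d,d);M+=Q;v+=Q@m["xyz"]
    return np.linalg.solve(M,v)
def togo(pos,Rt,cur=None):
    """delta in tool axes (mm) and rotvec deg, from measured pose; shift is in the tool axes after the turn"""
    o=bot.get_obs(); Rc=R.from_euler('xyz',o["tcp_rot"])
    print("turn deg",np.degrees((Rc.inv()*Rt).as_rotvec()).round(2),"then shift mm",Rt.inv().apply(np.array(pos)-o["tool_pos"]).round(1))
E
python3 - <<'E'
from h import *
m=bot.camera_model("top"); s=bot.camera_model("scene")
K=[(258.4,197.4),(271.4,196.4),(284.5,195.3),(297.5,194.3),(310.6,193.2)]
k=plane(m,K,60);print(k.round(1)); d=k[0]-k[4];print(np.linalg.norm(d)/4,np.arctan2(-d[0],d[1]))
im=bot.capture("scene");hsv=cv2.cvtColor(im,cv2.COLOR_RGB2HSV)
w=cv2.inRange(hsv,(0,0,165),(179,60,255))
b=sorted([c+[185,183] for c,q in blobs(w[183:198,185:260],8)],key=lambda c:-c[0]);print(b)
print("pan",plane(m,[(281,146)],73),"knob200",plane(m,[(130+161/3,100+295/3)],50))
print("ring ctr",plane(m,[(130+456/3,100+133/3)],115))
print("ped box px",plane(m,[(130+745/3,100+350/3)],30))
print(bot.camera_model("wrist"))
E
```

```text
[[504.2  41.5  60. ]
 [507.    8.1  60. ]
 [510.  -25.7  60. ]
 [512.8 -59.2  60. ]
 [515.9 -93.   60. ]]
33.759115745296675 0.08685723798602075
[array([245.        , 191.08333333]), array([220.18181818, 190.        ]), array([195.07692308, 188.69230769])]
pan [[636.78007222 -16.20693468  73.        ]] knob200 [[501.78321643 234.78263201  50.        ]]
ring ctr [[631.31588381 -15.94725857 115.        ]]
ped box px [[ 458.78711324 -274.06379344   30.        ]]
{'mtx': array([[303.40451208,   0.        , 257.29542948],
       [  0.        , 303.40451208, 188.09121071],
       [  0.        ,   0.        ,   1.        ]]), 'xyz': array([ 273.66591424, -452.78131061,  386.0410064 ]), 'rotation': array([ 2.84023990e+00,  1.35691304e-03, -1.17598594e+00])}
```

Request:
servo_tool --deltas '[[[0,0,0],[0,0,-9]],[[0,0,0],[0,0,-9]],[[0,0,0],[0,0,-9]],[[0,0,0],[0,0,-9]],[[0,0,0],[0,0,-9]],[[0,0,0],[0,0,-9]],[[0,0,0],[0,0,-9]],[[0,0,0],[0,0,-9]],[[0.045,0.03,-0.008],[0,0,0]],[[0.045,0.03,-0.008],[0,0,0]],[[0.045,0.03,-0.008],[0,0,0]],[[0.045,0.03,-0.008],[0,0,0]],[[0.045,0.03,-0.008],[0,0,0]],[[0.045,0.03,-0.008],[0,0,0]],[[0.045,0.03,-0.008],[0,0,0]],[[0.045,0.03,-0.008],[0,0,0]],[[0.045,0.03,-0.008],[0,0,0]],[[0.045,0.03,-0.008],[0,0,0]],[[0,0,0],[0,0,0]]]' --fingers 0

```text
time: 2.58
tool_pos: [465.8, -9.4, 306.9]
tcp_rot: [3.141, -0.0, 1.656]
contact_force: [-0.2, 0.0, 0.3]
grip_width: 0.4
finger_force: 0.0
```

```bash
python3 - <<'E'
from h import *
m=bot.camera_model("top"); s=bot.camera_model("scene")
for a,b in(((258.4,197.4),(245,191.1)),((284.5,195.3),(220.2,190)),((310.6,193.2),(195.1,188.7))): print(tri(m,a,s,b))
w=bot.camera_model("wrist"); im=bot.capture("wrist"); print(w["xyz"],w["rotation"])
np.savez("w1.npz",im=im,**w)
cv2.imwrite("pics/w1.png",im[:,:,::-1])
E
```

```text
[504.68184962  41.72502921  55.40593842]
[510.58228401 -25.90139099  55.37066598]
[516.48562079 -94.04477446  56.19396158]
[456.69935988  71.81403712 466.60972462] [ 2.84106787e+00 -6.45098482e-04  8.58878400e-02]
```

View pics/w1.png

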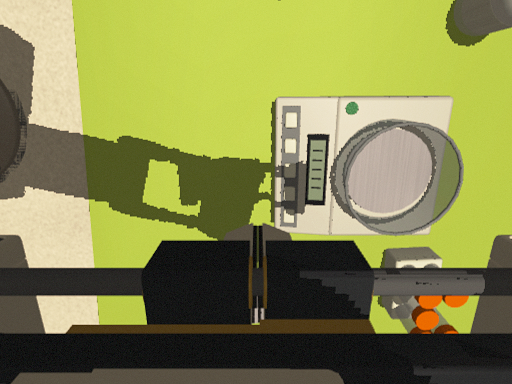

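The wrist view, with +x to the right and +y up, shows the keys at (291,120), (291,146), (290,170), (289,193) and (289,216). The panel edge is at column 335 and the pan is at about (390,170).

```bash
python3 - <<'E'
from h import *
d=np.load("w1.npz"); m={k:d[k] for k in("mtx","xyz","rotation")}; im=d["im"]
hsv=cv2.cvtColor(im,cv2.COLOR_RGB2HSV)
cr=im[100:235,275:305]; g=cv2.cvtColor(cr,cv2.COLOR_RGB2GRAY)
w=cv2.adaptiveThreshold(g,255,cv2.ADAPTIVE_THRESH_MEAN_C,0,31,-12)
for z in(56,60):
  for c,s in blobs(w,50):
    if s[4]<400: print(z,(c+[275,100]).round(1),s,plane(m,[c+[275,100]],z).round(1)[0][:2])
print("edge",plane(m,[(337,100),(331,230)],66).round(1))
print("bal corners",plane(m,[(276,98),(451,97)],[60][0]).round(1))
# pan: pinkish grey disc
p=hsv[170,390];print(p)
mk=cv2.inRange(hsv,(150,8,100),(179,60,230))+cv2.inRange(hsv,(0,8,100),(12,60,230))
mk[:, :330]=0;mk[240:]=0;mk[:110]=0;mk[:,470:]=0
mk=cv2.morphologyEx(mk,cv2.MORPH_OPEN,np.ones((3,3)))
c=max(cv2.findContours(mk,0,1)[0],key=cv2.contourArea);h=cv2.convexHull(c)
P=plane(m,h[:,0],73)[:,:2].astype(np.float32);print(cv2.minEnclosingCircle(P),cv2.fitEllipse(P), cv2.boundingRect(c))
t=bot.camera_model("top")
kz=proj(t,[[504.5,41.6,56]]);print(kz)
print(bot.get_obs()["tool_pos"])
E
```

```text
56 [302.1 137.9] [ 24   5   6  59 244] [521.9  20.8]
56 [291.  119.6] [ 11  13  11  14 152] [504.2  43.5]
56 [290.  145.6] [ 10  39  11  14 151] [506.9   9. ]
56 [278.3 187.7] [  0  77  10  25 176] [497.5 -51.9]
56 [290.1 222.8] [  0 107  30  28 363] [ 520.5 -103.9]
56 [288.  217.5] [  9 110  10  13  95] [516.5 -95.9]
60 [302.1 137.9] [ 24   5   6  59 244] [521.3  21.3]
60 [291.  119.6] [ 11  13  11  14 152] [503.7  43.8]
60 [290.  145.6] [ 10  39  11  14 151] [506.4   9.6]
60 [278.3 187.7] [  0  77  10  25 176] [497.1 -50.7]
60 [290.1 222.8] [  0 107  30  28 363] [ 519.9 -102.2]
60 [288.  217.5] [  9 110  10  13  95] [515.9 -94.2]
edge [[ 558.3   73.3   66. ]
 [ 579.1 -105.9   66. ]]
bal corners [[481.3  69.1  60. ]
 [705.1  89.6  60. ]]
[ 17  34 189]Traceback (most recent call last):
  File "<stdin>", line 16, in <module>
ValueError: max() iterable argument is empty
```

Request:
servo_tool --deltas '[[[0.0029,0.0075,0.045],[0,0,0]],[[0.0029,0.0075,0.045],[0,0,0]],[[0.0029,0.0075,0.045],[0,0,0]],[[0.0029,0.0075,0.045],[0,0,0]],[[0.0029,0.0075,0.035],[0,0,0]],[[0,0,0],[-9.17,0,0]],[[0,0,0.012],[0,0,0]],[[0,0,0.004],[0,0,0]],[[0,0,0],[0,0,0]]]'

```text
time: 3.75
tool_pos: [504.7, 4.7, 76.4]
tcp_rot: [2.981, 0.001, 1.65]
contact_force: [0.6, -0.7, 0.3]
grip_width: 0.4
finger_force: 0.0
```

```bash
python3 - <<'E'
from h import *
o=bot.get_obs();print(o["tool_pos"],o["contact_force"])
yaw=.087;Rt=R.from_euler('z',np.pi/2+yaw)*R.from_euler('x',np.pi-.16)
print(Rt.as_matrix().round(2)); togo([502,8.3,72],Rt)
w=bot.camera_model("wrist"); im=bot.capture("wrist");cv2.imwrite("pics/w2.png",im[:,:,::-1])
E
```

```text
[504.68748811   4.73398164  76.36779541] [ 0.55867032 -0.6577378   0.29473769]
[[-0.09  0.98  0.16]
 [ 1.    0.09  0.01]
 [ 0.    0.16 -0.99]]
turn deg [ 0.03  0.1  -0.43] then shift mm [ 3.8 -3.   3.9]
```

View pics/w2.png

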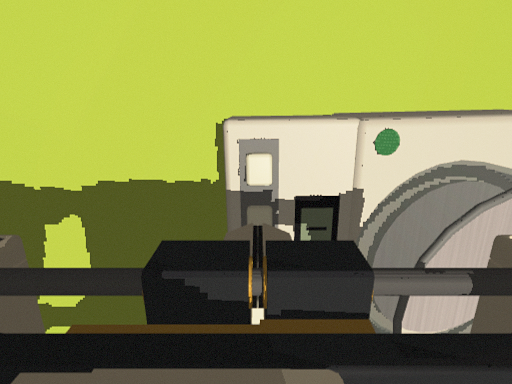

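The view shows the shut fingers just right of the zero key's column (258,215), with the power key clear at (258,168). I need to shift 4 mm left, then descend.

Request:
servo_tool --deltas '[[[0.004,0,0.004],[0,0,0]],[[0,0,0.004],[0,0,0]],[[0,0,0.002],[0,0,0]],[[0,0,0.002],[0,0,0]],[[0,0,0],[0,0,0]]]'

```text
time: 4.42
tool_pos: [505.0, 9.4, 63.9]
tcp_rot: [2.982, 0.0, 1.65]
contact_force: [0.1, 0.9, -0.6]
grip_width: 0.5
finger_force: 0.0
```

Request:
servo_tool --deltas '[[[0,0,0.002],[0,0,0]],[[0,0,0.002],[0,0,0]],[[0,0,0],[0,0,0]]]'

```text
time: 4.8
tool_pos: [505.7, 9.4, 60.1]
tcp_rot: [2.982, 0.0, 1.65]
contact_force: [-0.4, -0.1, 0.1]
grip_width: 0.2
finger_force: 0.2
```

Request:
servo_tool --deltas '[[[0,0,0.002],[0,0,0]],[[0,0,0.001],[0,0,0]],[[0,0,0],[0,0,0]]]'

```text
time: 5.18
tool_pos: [506.3, 9.4, 57.2]
tcp_rot: [2.981, 0.0, 1.65]
contact_force: [-0.8, 0.1, 4.2]
grip_width: 0.3
finger_force: 1.7
```

Request:
servo_tool --deltas '[[[0,0,0.001],[0,0,0]],[[0,0,0.001],[0,0,0]],[[0,0,0],[0,0,0]]]'

```text
time: 5.55
tool_pos: [506.6, 9.5, 55.2]
tcp_rot: [2.981, 0.0, 1.65]
contact_force: [-0.6, -0.7, 4.3]
grip_width: 0.2
finger_force: 2.4
```

Request:
servo_tool --deltas '[[[0,0,0.0015],[0,0,0]],[[0,0,0.0015],[0,0,0]],[[0,0,0],[0,0,0]]]'

```text
time: 5.92
tool_pos: [506.8, 9.5, 54.5]
tcp_rot: [2.98, 0.001, 1.651]
contact_force: [-13.3, -1.3, 32.3]
grip_width: 0.2
finger_force: 16.7
```

Zero is at its stop. I lift, move over to calibrate (two keys right), and press.

Request:
servo_tool --deltas '[[[0,0,-0.012],[0,0,0]],[[0,0,-0.012],[0,0,0]],[[-0.0343,0,0],[0,0,0]],[[-0.0343,0,0],[0,0,0]],[[0,0,0],[0,0,0]],[[0,0,0.008],[0,0,0]],[[0,0,0.004],[0,0,0]],[[0,0,0],[0,0,0]]]'

```text
time: 6.92
tool_pos: [510.1, -58.1, 63.4]
tcp_rot: [2.983, -0.001, 1.652]
contact_force: [0.4, 0.4, 0.8]
grip_width: 0.3
finger_force: 0.0
```

Request:
servo_tool --deltas '[[[-0.001,0.001,0.003],[0,0,0]],[[0,0,0.002],[0,0,0]],[[0,0,0.002],[0,0,0]],[[0,0,0.002],[0,0,0]],[[0,0,0.001],[0,0,0]],[[0,0,0],[0,0,0]]]'

```text
time: 7.68
tool_pos: [513.4, -59.7, 55.1]
tcp_rot: [2.981, 0.0, 1.651]
contact_force: [-3.0, 3.1, 9.1]
grip_width: 0.5
finger_force: 4.8
```

Request:
servo_tool --deltas '[[[0,0,0.0007],[0,0,0]],[[0,0,0],[0,0,0]],[[0,0,-0.01],[0,0,0]],[[0,0,-0.03],[0,0,0]],[[0,0,-0.05],[0,0,0]],[[0,0,-0.055],[9.17,0,0]],[[0.05,0,0],[0,0,0]],[[0.05,0,0],[0,0,0]],[[0.05,0,0],[0,0,0]],[[0.05,0,0],[0,0,-4]],[[0.04,0,0],[0,0,-4]],[[0,0,0],[0,0,0]],[[0,0,0],[0,0,0]]]' --fingers 0

```text
time: 9.3
tool_pos: [470.1, 177.3, 186.5]
tcp_rot: [3.113, 0.002, 1.792]
contact_force: [-0.2, -0.7, 0.3]
grip_width: 0.5
finger_force: 0.0
```

```bash
python3 - <<'E'
from h import *
print(bot.get_obs()["tool_pos"],bot.get_obs()["tcp_rot"])
w=bot.camera_model("wrist"); im=bot.capture("wrist"); np.savez("w3.npz",im=im,**w)
print(proj(w,[[501.8,234.8,51]]))
cv2.imwrite("pics/w3.png",im[:,:,::-1])
E
```

```text
[470.07289475 177.28250097 186.48852048] [3.11340765e+00 1.92430794e-03 1.79241634e+00]
[[300.42151576 129.41586594]]
```

View pics/w3.png

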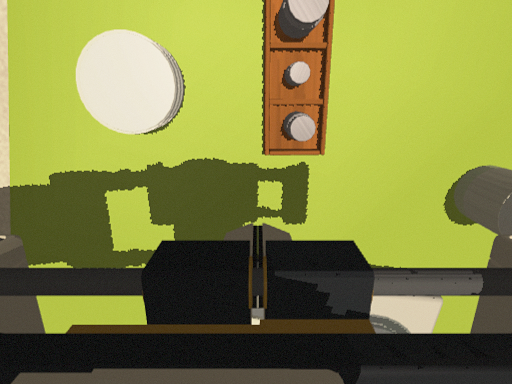

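The view shows the 200 g knob top at about (301,126), the 100 g at (300,71), and the 500 g partly cut off at (308,5). The case's near edge is at row 153.

```bash
python3 - <<'E'
from h import *
d=np.load("w3.npz"); m={k:d[k] for k in("mtx","xyz","rotation")}; im=d["im"]
hsv=cv2.cvtColor(im,cv2.COLOR_RGB2HSV)
k=cv2.inRange(hsv,(0,0,110),(179,90,255)); k[:,:275]=0;k[:,325:]=0;k[145:]=0
for c,s in blobs(k,80):
    print(c.round(1),s,[plane(m,[c],z).round(1)[0] for z in(51,42)])
P=plane(m,[(264,152),(271,15),(323,150),(333,15)],20).round(1);print(P)
for a,b in((0,1),(2,3)):
    v=P[b]-P[a];print("yaw",np.arctan2(-v[0],v[1]))
print("near wall mid",(P[0]+P[2])/2, np.linalg.norm(P[0]-P[2]))
g=im[95:156,262:330]; cv2.imwrite("pics/w3c.png",cv2.resize(g[:,:,::-1],None,fx=8,fy=8,interpolation=cv2.INTER_CUBIC))
E
```

```text
[307.4   9.8] [288   0  37  26 722] [array([480.9, 334.8,  51. ]), array([482. , 337.2,  42. ])]
[299.3  72. ] [290  61  20  23 372] [array([487.2, 284.7,  51. ]), array([488.5, 285.6,  42. ])]
[301.8 126.7] [288 113  28  28 575] [array([502.4, 237.6,  51. ]), array([504.2, 237. ,  42. ])]
[[475.3 200.5  20. ]
 [451.7 330.9  20. ]
 [537.6 216.5  20. ]
 [509.9 344.4  20. ]]
yaw 0.1790435647643993
yaw 0.2132815135377472
near wall mid [506.45 208.5   20.  ] 64.32176925427348
```

View pics/w3c.png

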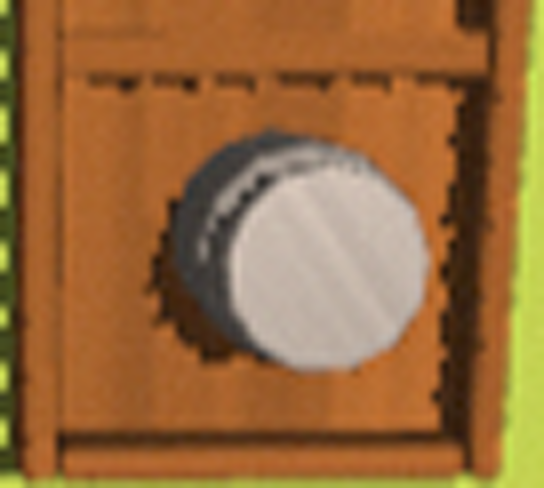

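Request:
servo_tool --deltas '[[[0,0,0],[1.6,0,0]],[[0.025,0.0225,0],[0,0,0]],[[0.025,0.0225,0.03],[0,0,0]],[[0,0,0.04],[0,0,0]],[[0,0,0.026],[0,0,0]],[[0,0,0],[0,0,0]],[[0,0,0],[0,0,0]]]' --fingers 0.55

```text
time: 10.22
tool_pos: [504.2, 236.1, 91.7]
tcp_rot: [3.139, 0.001, 1.792]
contact_force: [0.0, -0.4, 1.1]
grip_width: 50.2
finger_force: 0.0
```

```bash
python3 - <<'E'
from h import *
d=np.load("w3.npz"); m={k:d[k] for k in("mtx","xyz","rotation")}
print(plane(m,[(303.1,128.2)],51))
print(bot.get_obs()["tool_pos"],bot.get_obs()["tcp_rot"])
togo([503.3,236,27],R.from_euler('z',1.785)*R.from_euler('x',np.pi))
E
```

```text
[[504.02690704 236.48293386  51.        ]]
[504.21523797 236.14147382  91.7424655 ] [3.13932949e+00 1.23008688e-03 1.79163100e+00]
turn deg [0.13 0.07 0.38] then shift mm [ 0.1 -0.9 64.7]
```

Request:
servo_tool --deltas '[[[0,0,0.02],[0,0,0]],[[0,0,0.02],[0,0,0]],[[0,0,0.015],[0,0,0]],[[0,0,0.0095],[0,0,0]],[[0,0,0],[0,0,0]],[[0,0,0],[0,0,0]]]'

```text
time: 10.98
tool_pos: [503.8, 236.5, 26.8]
tcp_rot: [3.14, 0.001, 1.793]
contact_force: [-0.1, 0.1, 0.2]
grip_width: 50.6
finger_force: 0.0
```

Request:
servo_tool --deltas '[[[0,0,0],[0,0,0]],[[0,0,0],[0,0,0]],[[0,0,0],[0,0,0]],[[0,0,0],[0,0,0]],[[0,0,0],[0,0,0]]]' --fingers 0.1

```text
time: 11.6
tool_pos: [503.8, 236.5, 26.5]
tcp_rot: [3.139, 0.001, 1.793]
contact_force: [2.6, 0.3, 2.8]
grip_width: 26.7
finger_force: 30.0
```

Gripped (26.7 mm, 30 N). I lift and carry it to above the pan.

Request:
servo_tool --deltas '[[[0,0,-0.01],[0,0,0]],[[0,0,-0.03],[0,0,0]],[[0,0,-0.05],[0,0,0]],[[0,0,-0.05],[0,0,0]],[[-0.02,0.005,-0.01],[0,0,0]],[[-0.045,0.012,0],[0,0,0]],[[-0.045,0.012,0],[0,0,0]],[[-0.045,0.012,0],[0,0,0]],[[-0.045,0.012,0],[0,0,0]],[[-0.045,0.012,0],[0,0,0]],[[-0.029,0.0071,0],[0,0,0]],[[0,0,0],[0,0,0]],[[0,0,0],[0,0,0]]]'

```text
time: 13.22
tool_pos: [632.7, -14.9, 175.3]
tcp_rot: [-3.14, -0.0, 1.792]
contact_force: [-0.9, -0.4, -1.0]
grip_width: 26.9
finger_force: 30.0
```

```bash
python3 - <<'E'
from h import *
print(bot.get_obs()["tool_pos"],bot.get_obs()["tcp_rot"])
togo([634,-15.5,95],R.from_euler('z',1.792)*R.from_euler('x',np.pi))
E
```

```text
[632.70247158 -14.86665465 175.34539621] [-3.13977472e+00 -1.12879168e-06  1.79221688e+00]
turn deg [-0.1  -0.    0.01] then shift mm [-0.9  1.1 80.3]
```

Request:
servo_tool --deltas '[[[-0.001,0.001,0.025],[0,0,0]],[[0,0,0.025],[0,0,0]],[[0,0,0.018],[0,0,0]],[[0,0,0.008],[0,0,0]],[[0,0,0.002],[0,0,0]],[[0,0,0],[0,0,0]]]'

```text
time: 13.98
tool_pos: [635.3, -15.5, 99.3]
tcp_rot: [3.14, 0.002, 1.793]
contact_force: [0.2, -0.2, -0.9]
grip_width: 26.4
finger_force: 30.0
```

Request:
servo_tool --deltas '[[[0,0,0.001],[0,0,0]],[[0,0,0.001],[0,0,0]],[[0,0,0],[0,0,0]]]'

```text
time: 14.35
tool_pos: [635.1, -15.8, 96.7]
tcp_rot: [3.141, 0.001, 1.793]
contact_force: [-1.0, 0.5, -2.4]
grip_width: 26.5
finger_force: 30.0
```

Request:
servo_tool --deltas '[[[0,0,0.001],[0,0,0]],[[0,0,0.0005],[0,0,0]],[[0,0,0],[0,0,0]]]'

```text
time: 14.72
tool_pos: [635.0, -15.7, 95.0]
tcp_rot: [3.141, 0.001, 1.793]
contact_force: [-0.4, -0.8, -2.0]
grip_width: 26.5
finger_force: 30.0
```

Request:
servo_tool --deltas '[[[0,0,0.0007],[0,0,0]],[[0,0,0.0005],[0,0,0]],[[0,0,0],[0,0,0]]]'

```text
time: 15.1
tool_pos: [635.2, -15.7, 94.5]
tcp_rot: [3.14, 0.002, 1.793]
contact_force: [-2.6, 0.1, 3.9]
grip_width: 27.0
finger_force: 30.0
```

In contact, so I release and lift.

Request:
servo_tool --deltas '[[[0,0,0],[0,0,0]],[[0,0,0],[0,0,0]],[[0,0,0],[0,0,0]],[[0,0,0],[0,0,0]],[[0,0,-0.01],[0,0,0]],[[0,0,-0.02],[0,0,0]],[[0,0,-0.03],[0,0,0]],[[0,0,-0.04],[0,0,0]],[[0,0,0],[0,0,0]]]' --fingers 0.5

```text
time: 16.23
tool_pos: [636.8, -15.8, 198.6]
tcp_rot: [3.133, 0.004, 1.793]
contact_force: [-0.0, -0.2, -0.2]
grip_width: 45.7
finger_force: 0.0
```

```bash
python3 - <<'E'
from h import *
# enter at (516,-94.2), hover along normal for z=80 (20 mm)
Rt=R.from_euler('z',1.652)*R.from_euler('x',np.pi-.16)
togo([512.7,-94.5,80],R.from_euler('z',1.652)*R.from_euler('x',np.pi)); togo([512.7,-94.5,80],Rt)
E
```

```text
turn deg [0.51 0.21 8.07] then shift mm [ -68.4 -130.1  118.6]
turn deg [-8.64 -0.44  8.06] then shift mm [ -68.4 -147.3   96.3]
```

Request:
servo_tool --deltas '[[[0,0,0],[0,0,8]],[[-0.0228,-0.0434,0],[0,0,0]],[[-0.0228,-0.0434,0],[0,0,0]],[[-0.0228,-0.0434,0],[0,0,0]],[[0,0,0.04],[0,0,0]],[[0,0,0],[-9.17,0,0]],[[0,0,0],[0,0,0]],[[0,0,0],[0,0,0]]]' --fingers 0

```text
time: 17.23
tool_pos: [511.7, -94.9, 154.9]
tcp_rot: [2.98, 0.002, 1.653]
contact_force: [0.4, 0.3, -0.4]
grip_width: 0.5
finger_force: 0.0
```

```bash
python3 - <<'E'
from h import *
o=bot.get_obs();print(o["tool_pos"],o["tcp_rot"])
w=bot.camera_model("wrist");im=bot.capture("wrist");np.savez("w4.npz",im=im,**w);cv2.imwrite("pics/w4.png",im[:,:,::-1])
print("expected knob px",proj(w,[[635,-15.7,119]]))
togo([512.7,-94.5,80],R.from_euler('z',1.655)*R.from_euler('x',np.pi-.16))
E
```

```text
[511.74081671 -94.93506539 154.94191707] [2.98033057e+00 2.10168640e-03 1.65285106e+00]
expected knob px [[435.8554775 113.5301107]]
turn deg [ 0.11  0.15 -0.07] then shift mm [  0.4 -11.4  74.2]
```

View pics/w4.png

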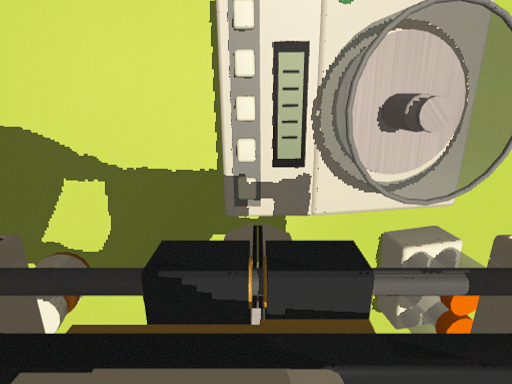

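The weight stands upright, with its knob at (434,113) against an expected (436,113). The pan centre is at about (410,101), the enter key at about (248,188), and the calibrate key at (246,150).

```bash
python3 - <<'E'
from h import *
d=np.load("w4.npz"); m={k:d[k] for k in("mtx","xyz","rotation")}
print("pan ctr",plane(m,[(410,101)],73),"pan edges",plane(m,[(352,101),(468,90),(408,28),(408,175)],73).round(0)[:,:2].tolist())
print("keys",plane(m,[(244,13),(244,62),(246,108),(246,150),(248,188)],60).round(1))
E
```

```text
pan ctr [[645.54974223  -7.5581321   73.        ]] pan edges [[594.0, -12.0], [697.0, 6.0], [630.0, 46.0], [659.0, -71.0]]
keys [[503.8  43.9  60. ]
 [506.2  10.2  60. ]
 [510.2 -24.1  60. ]
 [512.7 -58.4  60. ]
 [516.9 -91.8  60. ]]
```

```bash
python3 - <<'E'
from h import *
t=bot.camera_model("top")
a=plane(t,[(282,100+45/3)],120)[0];b=plane(t,[(283,100+220/3)],66)[0];print("back rim",a,"front base",b,"->c",a[0]-70,b[0]+70)
# side: rim outer right / left
print(plane(t,[(130+373/3,146),(130+540/3,146)],120).round(1))
# wrist 4: ring base front outer and rim left
d=np.load("w4.npz"); m={k:d[k] for k in("mtx","xyz","rotation")}
print("w4 base front",plane(m,[(313,105)],66),"rim inner/outer",plane(m,[(345,110),(520,80),(440,203)],120).round(1))
E
```

```text
back rim [705.49972624 -15.8756681  120.        ] front base [566.32372889 -21.59413325  66.        ] ->c 635.4997262361967 636.3237288907828
[[625.4  53.2 120. ]
 [626.4 -85.3 120. ]]
w4 base front [[564.30146985 -17.3565516   66.        ]] rim inner/outer [[567.5 -18.4 120. ]
 [693.3  11.5 120. ]
 [656.2 -80.7 120. ]]
```

Ring and pan centre are at about (636,-15), so the weight is centred. Now I press enter.

Request:
servo_tool --deltas '[[[0.0014,-0.011,0.03],[0,0,0]],[[0,0,0.03],[0,0,0]],[[0,0,0.02],[0,0,0]],[[0,0,0.008],[0,0,0]],[[0,0,0.003],[0,0,0]],[[0,0,0],[0,0,0]]]'

```text
time: 18.02
tool_pos: [515.0, -93.0, 62.9]
tcp_rot: [2.98, 0.002, 1.653]
contact_force: [-0.1, -0.1, -0.3]
grip_width: 0.3
finger_force: 0.0
```

Request:
servo_tool --deltas '[[[0,0,0.0025],[0,0,0]],[[0,0,0.002],[0,0,0]],[[0,0,0.002],[0,0,0]],[[0,0,0.0015],[0,0,0]],[[0,0,0.001],[0,0,0]],[[0,0,0],[0,0,0]]]'

```text
time: 18.77
tool_pos: [516.2, -93.0, 54.9]
tcp_rot: [2.979, 0.002, 1.653]
contact_force: [-4.9, 1.5, 16.5]
grip_width: 0.1
finger_force: 8.8
```

Enter is at its stop. I retreat and go back above the pan.

Request:
servo_tool --deltas '[[[0,0,-0.01],[0,0,0]],[[0,0,-0.03],[0,0,0]],[[0,0,-0.05],[0,0,0]],[[0,0,-0.055],[0,0,0]],[[0,0,0],[9.3,0,0]],[[0.0228,0.0434,0],[0,0,0]],[[0.0228,0.0434,0],[0,0,0]],[[0.0228,0.0434,0],[0,0,0]],[[0,0,0],[0,0,-8]],[[0,0,0],[0,0,0]],[[0,0,0],[0,0,0]]]' --fingers 0.5

```text
time: 20.15
tool_pos: [616.3, -16.0, 196.1]
tcp_rot: [-3.14, 0.001, 1.79]
contact_force: [0.7, 0.1, -0.0]
grip_width: 46.0
finger_force: 0.0
```

```bash
python3 - <<'E'
from h import *
o=bot.get_obs();print(o["tool_pos"],o["tcp_rot"])
togo([635.2,-15.7,95],R.from_euler('z',1.793)*R.from_euler('x',np.pi))
E
```

```text
[616.3063992  -16.00292645 196.11401075] [-3.13950833e+00  8.10275818e-04  1.78968064e+00]
turn deg [-0.12  0.05 -0.19] then shift mm [ -3.9  18.5 101.1]
```

Request:
servo_tool --deltas '[[[-0.0039,0.0185,0],[0,0,0]],[[0,0,0],[0,0,0]],[[0,0,0.03],[0,0,0]],[[0,0,0.03],[0,0,0]],[[0,0,0.025],[0,0,0]],[[0,0,0.012],[0,0,0]],[[0,0,0.004],[0,0,0]],[[0,0,0],[0,0,0]]]'

```text
time: 21.15
tool_pos: [635.9, -15.7, 96.0]
tcp_rot: [-3.141, 0.001, 1.792]
contact_force: [-0.1, -0.0, 0.4]
grip_width: 45.9
finger_force: 0.0
```

Request:
servo_tool --deltas '[[[0,0,0],[0,0,0]],[[0,0,0],[0,0,0]],[[0,0,0],[0,0,0]],[[0,0,0],[0,0,0]]]' --fingers 0.1

```text
time: 21.65
tool_pos: [635.8, -15.6, 95.8]
tcp_rot: [-3.141, 0.001, 1.793]
contact_force: [-2.6, -0.1, 4.0]
grip_width: 26.4
finger_force: 30.0
```

Request:
servo_tool --deltas '[[[0,0,-0.01],[0,0,0]],[[0,0,-0.03],[0,0,0]],[[0,0,-0.045],[0,0,0]],[[0.02,-0.005,0],[0,0,0]],[[0.045,-0.012,0],[0,0,0]],[[0.045,-0.012,0],[0,0,0]],[[0.045,-0.012,0],[0,0,0]],[[0.045,-0.012,0],[0,0,0]],[[0.045,-0.012,0],[0,0,0]],[[0.029,-0.0075,0],[0,0,0]],[[0,0,0],[0,0,0]],[[0,0,0],[0,0,0]]]'

```text
time: 23.15
tool_pos: [504.2, 235.7, 179.4]
tcp_rot: [-3.139, 0.001, 1.793]
contact_force: [0.9, -0.1, -2.7]
grip_width: 26.6
finger_force: 30.0
```

```bash
python3 - <<'E'
from h import *
o=bot.get_obs();print(o["tool_pos"],o["tcp_rot"],o["finger_force"])
togo([503.8,236.5,27.8],R.from_euler('z',1.793)*R.from_euler('x',np.pi))
E
```

```text
[504.19107203 235.72636553 179.41071998] [-3.13902478e+00  1.37710694e-03  1.79323719e+00] 29.994550198316574
turn deg [-0.15  0.08  0.01] then shift mm [  0.8  -0.2 151.6]
```

Request:
servo_tool --deltas '[[[0.0008,0,0.04],[0,0,0]],[[0,0,0.04],[0,0,0]],[[0,0,0.035],[0,0,0]],[[0,0,0.02],[0,0,0]],[[0,0,0.008],[0,0,0]],[[0,0,0.004],[0,0,0]],[[0,0,0.002],[0,0,0]],[[0,0,0],[0,0,0]]]'

```text
time: 24.15
tool_pos: [504.7, 236.5, 31.6]
tcp_rot: [-3.141, 0.001, 1.793]
contact_force: [0.5, 0.8, -2.2]
grip_width: 26.2
finger_force: 30.0
```

Request:
servo_tool --deltas '[[[0,0,0.001],[0,0,0]],[[0,0,0.001],[0,0,0]],[[0,0,0.001],[0,0,0]],[[0,0,0],[0,0,0]]]'

```text
time: 24.65
tool_pos: [504.3, 236.5, 28.0]
tcp_rot: [-3.14, 0.001, 1.793]
contact_force: [0.2, 0.7, -1.7]
grip_width: 26.3
finger_force: 30.0
```

Request:
servo_tool --deltas '[[[0,0,0.0007],[0,0,0]],[[0,0,0.0005],[0,0,0]],[[0,0,0],[0,0,0]]]'

```text
time: 25.02
tool_pos: [504.3, 236.5, 27.8]
tcp_rot: [-3.141, 0.001, 1.793]
contact_force: [-3.4, -0.7, 7.5]
grip_width: 26.5
finger_force: 30.0
```

Request:
servo_tool --deltas '[[[0,0,0],[0,0,0]],[[0,0,0],[0,0,0]],[[0,0,0],[0,0,0]],[[0,0,0],[0,0,0]],[[0,0,-0.01],[0,0,0]],[[0,0,-0.03],[0,0,0]],[[0,0,-0.05],[0,0,0]],[[0,0,-0.06],[0,0,0]],[[0,0,0],[0,0,0]]]' --fingers 0.5

```text
time: 26.15
tool_pos: [507.2, 237.6, 182.7]
tcp_rot: [3.132, 0.0, 1.793]
contact_force: [0.7, 0.4, -0.9]
grip_width: 46.3
finger_force: 0.0
```

Request:
servo_tool --deltas '[[[-0.049,-0.016,0],[0,0,0]],[[-0.049,-0.016,0],[0,0,0]],[[-0.049,-0.016,0],[0,0,0]],[[-0.049,-0.016,0],[0,0,0]],[[-0.049,-0.016,0],[0,0,0]],[[-0.049,-0.016,0],[0,0,0]],[[-0.049,-0.016,0],[0,0,0]],[[-0.049,-0.016,0],[0,0,0]],[[-0.049,-0.016,0],[0,0,0]],[[-0.049,-0.016,0],[0,0,0]],[[-0.049,-0.016,0],[0,0,0]],[[0,0,0],[0,0,0]],[[0,0,0],[0,0,0]]]' --fingers 0

```text
time: 27.78
tool_pos: [451.0, -327.1, 177.1]
tcp_rot: [-3.14, -0.001, 1.792]
contact_force: [1.0, 0.4, -0.8]
grip_width: 0.8
finger_force: 0.0
```

```bash
python3 - <<'E'
from h import *
o=bot.get_obs();print(o["tool_pos"],o["tcp_rot"])
w=bot.camera_model("wrist");im=bot.capture("wrist");np.savez("w5.npz",im=im,**w)
t=bot.capture("top")[170:240,120:220]
a=im[:,:,::-1]; b=cv2.resize(t[:,:,::-1],(288,202),interpolation=cv2.INTER_CUBIC)
out=np.zeros((384,800,3),np.uint8);out[:,:512]=a;out[:202,512:]=b;cv2.imwrite("pics/w5.png",out)
E
```

```text
[ 451.03541929 -327.14186833  177.05342127] [-3.13962208e+00 -6.24511358e-04  1.79222534e+00]
```

View pics/w5.png

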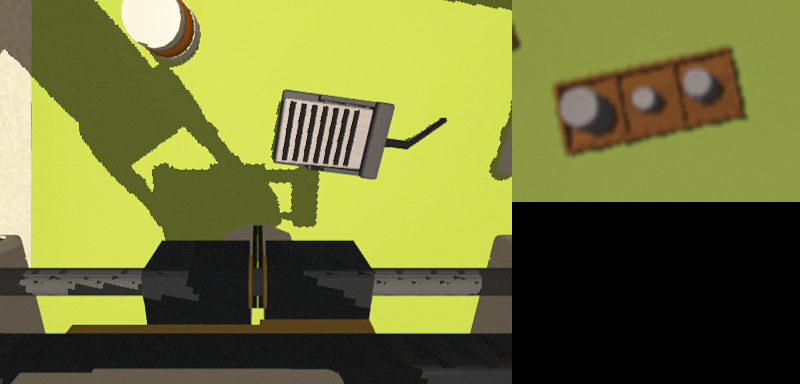

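The weight is back, standing in its own compartment (composite at (697,85)). The treadle's free end runs from (283,97) to (275,162), and its hinge end is near column 367.

```bash
python3 - <<'E'
from h import *
d=np.load("w5.npz"); m={k:d[k] for k in("mtx","xyz","rotation")}
for z in(25,35,45):
    P=plane(m,[(284,97),(275,163),(372,108),(362,172),(293,131.5)],z); f=(P[0]+P[1])/2;h=(P[2]+P[3])/2
    print(z,P[4].round(1),"len",np.linalg.norm(h-f).round(1),"wid",np.linalg.norm(P[0]-P[1]).round(1),"yaw",np.arctan2(*(h-f)[1::-1]).round(3))
E
```

```text
25 [ 474.3 -275.1   25. ] len 90.5 wid 66.8 yaw 0.111
35 [ 472.9 -274.2   35. ] len 87.6 wid 64.6 yaw 0.111
45 [ 471.5 -273.3   45. ] len 84.7 wid 62.5 yaw 0.111
```

Request:
servo_tool --deltas '[[[0.0241,0.0158,0],[0,0,0]],[[0.0241,0.0158,0.02],[0,0,0]],[[0,0,0.04],[0,0,0]],[[0,0,0.04],[0,0,0]],[[0,0,0.015],[0,0,0]],[[0,0,0.003],[0,0,0]],[[0,0,0],[0,0,0]]]'

```text
time: 28.75
tool_pos: [472.3, -274.4, 60.7]
tcp_rot: [-3.142, 0.003, 1.793]
contact_force: [0.2, 0.6, 0.0]
grip_width: 0.7
finger_force: 0.0
```

Request:
servo_tool --deltas '[[[0,0,0.003],[0,0,0]],[[0,0,0.003],[0,0,0]],[[0,0,0.003],[0,0,0]],[[0,0,0],[0,0,0]]]'

```text
time: 29.25
tool_pos: [471.3, -274.0, 50.3]
tcp_rot: [-3.14, 0.001, 1.793]
contact_force: [-0.9, 0.9, 1.0]
grip_width: 0.6
finger_force: 0.0
```

Request:
servo_tool --deltas '[[[0,0,0.003],[0,0,0]],[[0,0,0.003],[0,0,0]],[[0,0,0.003],[0,0,0]],[[0,0,0],[0,0,0]]]'

```text
time: 29.75
tool_pos: [471.3, -273.9, 41.2]
tcp_rot: [-3.14, 0.0, 1.793]
contact_force: [-0.1, -0.1, 0.1]
grip_width: 0.3
finger_force: 0.0
```

Request:
servo_tool --deltas '[[[0,0,0.003],[0,0,0]],[[0,0,0.003],[0,0,0]],[[0,0,0.003],[0,0,0]],[[0,0,0],[0,0,0]]]'

```text
time: 30.25
tool_pos: [471.3, -274.2, 32.5]
tcp_rot: [-3.14, 0.001, 1.793]
contact_force: [-2.9, -0.6, 4.0]
grip_width: 0.5
finger_force: 2.2
```

Request:
servo_tool --deltas '[[[0,0,0.003],[0,0,0]],[[0,0,0.003],[0,0,0]],[[0,0,0.002],[0,0,0]],[[0,0,0],[0,0,0]]]'

```text
time: 30.75
tool_pos: [471.0, -274.3, 25.2]
tcp_rot: [-3.14, 0.001, 1.793]
contact_force: [-5.3, -0.2, 10.1]
grip_width: 0.6
finger_force: 4.8
```

Request:
servo_tool --deltas '[[[0,0,0.001],[0,0,0]],[[0,0,0.001],[0,0,0]],[[0,0,0],[0,0,0]]]'

```text
time: 31.12
tool_pos: [471.1, -274.3, 24.8]
tcp_rot: [-3.14, 0.002, 1.793]
contact_force: [-9.3, 2.4, 23.3]
grip_width: 0.1
finger_force: 11.5
```

The pedal is at its stop. I lift clear, check, and hand in.

Request:
servo_tool --deltas '[[[0,0,0],[0,0,0]],[[0,0,-0.005],[0,0,0]],[[0,0,-0.01],[0,0,0]],[[0,0,-0.03],[0,0,0]],[[0,0,-0.05],[0,0,0]],[[0,0,-0.05],[0,0,0]],[[0,0,0],[0,0,0]],[[0,0,0],[0,0,0]],[[0,0,0],[0,0,0]],[[0,0,0],[0,0,0]]]'

```text
time: 32.38
tool_pos: [471.2, -273.5, 166.3]
tcp_rot: [-3.139, -0.001, 1.793]
contact_force: [-0.9, -0.1, 0.7]
grip_width: 0.3
finger_force: 0.0
```

```bash
python3 - <<'E'
from plant import bot
o=bot.get_obs();print(o["tool_pos"],o["contact_force"],o["dq"].round(3))
print(bot.close_job())
E
```

```text
[ 471.20695399 -273.53571364  166.26273992] [-0.85176724 -0.14700852  0.71881485] [-0.002 -0.004 -0.007 -0.002  0.002 -0.001]
the job is handed in; nothing more can be done
None
```

I carried out every step in order (zero, calibrate, 200 g weight on the pan, enter, weight back in its compartment, pedal down and up) and handed the job in at about 32 s; the hand-in returned no verdict.

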